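# Tuck a flashing under the lapped shingle of a practice roof

### The job

Lift the white lid off the blue box by its knob and set it down flat, right way up, on the green cutting mat. Then take the flashing out of the box, slide its aluminium edge about 3 cm under the loose red-brown shingle on the roof board, square to the shingle and centred on it, without lifting the shingle, and press the flashing down flat on the board. Finish while still holding it firmly pressed flat there, and leave the other things on the bench undisturbed.

Things in the scene. Friction and masses are not known exactly. Their poses are not given: they have to be found in the camera images.
- lid: Loose white lid of the box, 130 x 124 mm, lying on the rim at the start. Origin at the centre of its underside (a 112 x 106 x 4 mm locating step that drops into the box with 3 mm of play all round), z up. Above the step is a 5 mm plate, then the knob. 140 g, within 30 percent.
- lid_knob (a point): Centre of the lid's black round knob: 28 mm diameter, 22 mm tall, its top 11 mm above this point, on a thinner neck; 28 mm above the lid's origin, 19 mm above the lid's plate.
- box: Blue open box, fixed to the bench, 128 (x) x 122 (y) x 55 mm high, walls and floor 5 mm. Origin at the centre of its underside. Holds the flashing.
- flashing: Rigid flashing, 56-104 g, flat in the box, within 0.08 rad of the box's yaw: aluminium blade 3 mm thick, 90 mm wide (y), from x = -5 to +60 mm, with an upright orange rib on its rear edge, 10 mm thick (x = -5 to +5), 90 mm long (y), top 40 mm above the underside; pinch it across the 10 mm. 34 mm or more free behind the rib. Origin: underside, below the rib's middle; x from rib to front edge, z up.
- flashing_edge (a point): Middle of the front edge of the flashing's blade, at its underside, 60 mm ahead (x) of the flashing's origin; axes as the flashing.
- mat: Green cutting mat with a pale grid, fixed flat on the bench, 200 (x) x 170 (y) mm, 3 mm thick, empty. Origin at the centre of its underside; the lid goes on it.
- roof: Plywood roof board, fixed flat on the bench, 220 (x) x 170 (y) x 12 mm. Origin at the centre of its underside; x points from its bare half (x < 0) to its shingled half (x > 0). Below the shingles' lower edge is an open gap 8 mm high, 50 mm deep up to a packer that closes it. The highest shingle reaches 31 mm above the bench.
- tuck_line (a point): On the top face of the roof board (12 mm above the bench), right below the middle of the lower edge of the loose shingle; x points up the roof, into the gap, y along the shingle's edge, z up. Goal for the flashing's front edge: about x = +30 mm, y = 0 in this frame.
- shingle_butt (a point): Middle of the upper side of the loose shingle's free lower edge, 13 mm above the roof board while the shingle lies down. The loose shingle is red-brown, 85 (x) x 112 (y) x 5 mm; narrow brown fixed shingles, 28 mm wide and just as high, flank it.
- shingle (a joint): Angle in rad of the loose shingle about its upper (far) edge, 85 mm from its lower edge: 0 lying down with the 8 mm gap below its lower edge, growing as that edge is lifted. It is light (30 g) and drops back by itself.
- glue: Bystander, leave alone: white glue bottle with red cap, 52 mm across, 150 mm tall; origin at its underside
- paint_jar: Bystander, leave alone: blue jar with three brushes, 68 mm across, 170 mm tall over the brushes; origin at its underside
- tape: Bystander, leave alone: roll of yellow tape lying flat, 90 mm across, 25 mm high; origin at its underside
- nail_pot: Bystander, leave alone: small amber nail jar with grey steel cap, 48 mm across, 45 mm tall; origin at its underside
- paint_pot: Bystander, leave alone: small white pot with green cap, 48 mm across, 50 mm tall; origin at its underside
- hammer: Bystander, leave alone: hammer, 240 mm long, lying; origin at its underside
- offcut: Bystander, leave alone: pale wood offcut, 50 x 90 x 12 mm; origin at its underside
Things that resemble listed ones, but are neither listed nor needed, are in the scene too. There is more than one size of the lid; the job needs the smaller.

How it is judged (in metres and radians):
On the way, in this order (a step that is already met when the one before it is completed fails the run):
1. the lid lies flat on the cutting mat, released (x of lid in the frame of mat between -0.07 and 0.07 m and y of lid in the frame of mat between -0.06 and 0.06 m and z of lid in the frame of mat below 0.008 m and angle between lid's own z axis and vertical below 0.1 rad and contact force between lid and mat above 0.3 N and contact force between the fingers and lid below 0.05 N), for 0.2 s.
2. the flashing is held clear above the box (z of flashing in the frame of box above 0.06 m and contact force between the fingers and flashing above 0.5 N), for 0.1 s.
At the end, for the whole second after the job is handed in: Lid released, flat on the mat (centre within 70 x 60 mm of its centre); flashing flat on the board, edge 18 to 45 mm under the shingle, within 15 mm of its middle and 0.1 rad of square, pressed with over 4 N and held still by the fingers; shingle down (under 0.03 rad) (all of step 1 and x of flashing_edge in the frame of tuck_line between 0.018 and 0.045 m and y of flashing_edge in the frame of tuck_line between -0.015 and 0.015 m and z of each of flashing_edge, flashing in the frame of tuck_line below 0.003 m and angle between flashing's own z axis and vertical below 0.05 rad and angle between the x axis of flashing and the x axis of roof, either way round below 0.1 rad and value of joint shingle below 0.03 rad and contact force between flashing and roof above 4 N and contact force between the fingers and flashing above 2 N and linear speed of flashing below 0.02 m/s); the arm keeps its last pose, push and grip.
It fails at once if the loose shingle is lifted (its lower edge by more than about 7 mm, 0.08 rad) (value of joint shingle above 0.08 rad).
It fails at once if a bystander is moved by more than 30 mm (distance of any of glue, paint_jar, tape, nail_pot, paint_pot, hammer, offcut from where it was at the start of the episode above 0.03 m).
It also fails if it takes over 66 s, if anything falls off the work surface, if the arm or the gripper's body presses on something with over 40 N, if the wrist force passes 120 N, or if a joint passes its speed limit or range.

### The arm

A 7-joint arm with a two-finger parallel gripper is mounted at the origin on the work surface. World frame = base frame: x ahead of the robot, y to its left, z up, the work surface at z = 0. Lengths are in mm, angles in rad, forces in N, time in s.
With the tool pointing down it reaches from about 400 to 850 mm from the base axis. Payload 4.4 kg.
Tool frame: the origin (TCP) lies on the centre line of the jaws, within the pads' length; the fingertips stand 19 mm ahead of it and the grasp point (between the pads) is the TCP; z points along the fingers, y is the direction in which the jaws open and shut (so a half turn about z gives the same grasp; the last joint's range is limited). The gripper opens to 94 mm and grips with 3 to 60 N. Pads are 16 mm wide; open, the fingers measure 119 mm over their backs; the gripper's body (75 mm by 177 mm) begins 78 mm behind the grasp point.
Start: joints at [1.157, 0.628, 0.038, 1.517, -0.027, 0.996, -0.02], TCP at [221.568, -611.086, 224.478] pointing down, gripper open.
Joint ranges: [-3.06, 3.06], [-0.37, 2.12], [-1.25, 1.32], [0.18, 2.47], [-1.1, 4.24], [0.23, 1.98], [-2.94, 2.94]. Speed limits (rad/s): [2.57, 2.57, 3.14, 3.14, 3.14, 3.14, 3.14].

### API

Orientations are given as a 3x3 rotation matrix whose columns are the frame's x, y, z axes.
In Python, from station import bot gives the robot as it stands. The module is installed in compiled form; this text tells all that it offers.
- The arm moves only by the tool move_arm, never from a script. Its argument "plan" is a list of rows, each a list of 4 numbers: the shift along the tool's x, y, z in cm, then the turn about the tool's z in degrees. In form: [[dx, dy, dz, twist], ...]. A call has 1 to 8 rows; each row shifts and turns the commanded pose from where the row before left it, along the tool's axes as they then stand; what a row does not reach is not made up. A row lasts 1/12 s, in which the tool goes at most 41.7 mm and 7.16 degrees, less where a joint would pass 70% of its speed; a pose out of reach is approached as far as the arm can. A call is refused whole if a number of a shift passes 4.17 or a number of a turn 7.16, either way. A call with a gripper value outside its range is refused whole. "gripper" is the opening in per cent of the stroke, from 0 (shut) to 100 (fully open), set as the call begins (left out, the last holds). The fingers move at their own pace and stop on an object; "grip_force" is the grip in N (left out, the last holds). Time passes only in rows, so rows that do not move let the fingers close. It gives the time, the measured TCP pose, the force and the opening at its end, in the units of the state.
- bot.observe(): the state, without advancing time (a new reading comes with each control period).
- bot.snapshot(name): name is "scene" or "top" or "wrist"; returns a dict with "pixels" (480x640x3 uint8, red, green, blue), "fx", "fy", "cx", "cy" (pixels), "extrinsics" (4x4, takes a point from world to camera coordinates). Camera axes: x right, y down, z forward; pixel columns grow to the right and rows downward; lengths in mm; the calibration is good to about 2 mm. The wrist camera is an equidistant fisheye: a pixel r from the principal point sees the ray r / f radians off the axis. A picture is of the moment at which its call begins. There is no depth.
- bot.finish_job(): hands the job in, once; it reports no verdict.
Trained networks look in the newest picture that a camera, given by its name, has taken for a name from the list of things; names that differ only in an ending like _2 or _b are one class to them, and where a whole thing is asked for, a point or a joint stands for the part that bears it (a point fixed in the world has none). Each returns a list of dicts, best first, with "conf" (0 to 1); they miss things now and then, are a little off and sometimes report something else, mostly with a low value. They report only what shows in the picture. A call takes as long as a camera call. They do not tell look-alikes from the thing itself.
- bot.recognise(thing, camera): "rect" ([left, top, right, bottom] in pixels, round what is visible of it).
- bot.place_of(thing, camera): "point" ([column, row] in pixels: a listed point, or the origin of a listed thing).
The state is a dict: "time_s": time; "joints": joint angles; "joint_vel": joint speeds; "joint_torque": joint torques, N m; "ee_pos": TCP position; "ee_rot": TCP orientation; "wrist_force": force on the tool from outside, world axes, zero at the start; "moment": the same for the moment, N m; "grip_width": finger opening in mm.
Only numpy, scipy, OpenCV 4.12 (cv2) and the standard library are available. Lean on these libraries where they do the work, as an engineer would, in place of code of your own. Each camera call takes 0.05 s, during which the arm holds its last target.

## Working session

There is one attempt and no reset: what is moved stays moved. The work goes in short steps, Python scripts to look and compute and a tool call to move; the robot and the scene stay as the last step left them, time stands still between calls to the robot, and variables do not carry over. Pictures are saved under pics/ and viewed, and the job is handed in when it is done.

Besides the shell and the picture viewer there is one more tool, called by a JSON object that holds its "method" and its "body". move_arm: Moves the arm, as the interface text tells. Its arguments: {"type":"object","properties":{"plan":{"type":"array"},"gripper":{"type":"number"},"grip_force":{"type":"number"}},"required":["plan"]}

```bash
mkdir -p pics; cat > h.py <<'E'
import numpy as np, cv2
from station import bot
def save(n,f):
    s=bot.snapshot(n); cv2.imwrite('pics/'+f+'.png',s['pixels'][:,:,::-1]); return s
E
python3 - <<'E'
from h import *
np.set_printoptions(precision=3,suppress=True)
for n in ['scene','top','wrist']:
    s=save(n,n+'0'); print(n,s['fx'],s['fy'],s['cx'],s['cy']); print(s['extrinsics'])
    np.save('ext_'+n,s['extrinsics'])
    if n!='wrist':
        for t in ['lid','lid_knob','box','flashing','mat','roof','tuck_line','shingle_butt','glue','paint_jar','tape','nail_pot','paint_pot','hammer','offcut']:
            print(t,[(np.round(r['point']),round(r['conf'],2)) for r in bot.place_of(t,n)][:3])
print(bot.observe())
E
```

```text
scene 566.8003636425025 566.8003636425025 321.6185774536137 243.5955215537973
[[  -0.647    0.763    0.017  240.68 ]
 [   0.554    0.485   -0.677 -261.55 ]
 [  -0.524   -0.428   -0.736 1626.163]
 [   0.       0.       0.       1.   ]]
lid [(array([404., 311.]), 0.58), (array([457., 250.]), 0.56)]
lid_knob [(array([456., 238.]), 0.64), (array([406., 303.]), 0.55), (array([361., 238.]), 0.48)]
box [(array([403., 328.]), 0.57)]
flashing [(array([206., 197.]), 0.4)]
mat [(array([274., 270.]), 0.58), (array([293., 197.]), 0.58)]
roof [(array([207., 196.]), 0.67)]
tuck_line [(array([206., 195.]), 0.92)]
shingle_butt [(array([205., 189.]), 0.7)]
glue [(array([282., 365.]), 0.76)]
paint_jar [(array([160., 267.]), 0.61)]
tape [(array([230., 328.]), 0.58)]
nail_pot [(array([358., 240.]), 0.74), (array([207., 193.]), 0.73)]
paint_pot [(array([296., 197.]), 0.84)]
hammer [(array([462., 418.]), 0.65)]
offcut [(array([182., 302.]), 0.6)]
top 479.02768899038773 479.02768899038773 315.2205369950022 240.17041717314757
[[   0.011   -1.      -0.013  105.845]
 [  -0.997   -0.01    -0.083  507.7  ]
 [   
[... 768 characters left out ...]
6824
[[   0.341   -0.94    -0.    -650.401]
 [  -0.903   -0.327    0.279  -28.828]
 [  -0.262   -0.095   -0.96   391.876]
 [   0.       0.       0.       1.   ]]
{'time_s': 1.65, 'joints': array([ 1.157,  0.628,  0.039,  1.517, -0.027,  0.996, -0.02 ]), 'joint_vel': array([ 0.001, -0.   , -0.001,  0.   , -0.001, -0.002,  0.001]), 'joint_torque': array([  0.   , -54.959,   1.142, -18.695,  -0.053,   0.016,   0.   ]), 'ee_pos': array([ 221.551, -611.086,  224.454]), 'ee_rot': array([[ 0.94 ,  0.341,  0.   ],
       [ 0.341, -0.94 ,  0.   ],
       [ 0.   , -0.   , -1.   ]]), 'wrist_force': array([0.194, 0.13 , 0.197]), 'moment': array([-0.021, -0.008, -0.017]), 'grip_width': 94.15188297860564}
```

View pics/scene0.png

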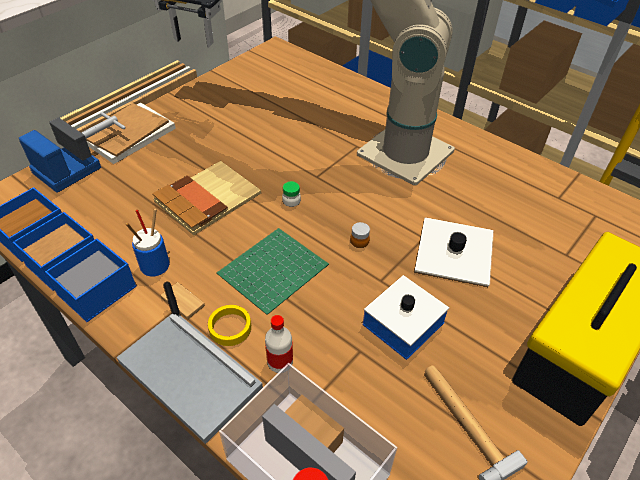

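View pics/top0.png

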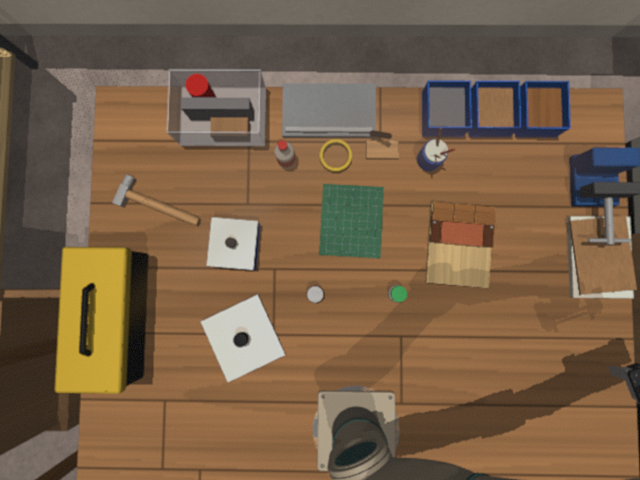

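View pics/wrist0.png

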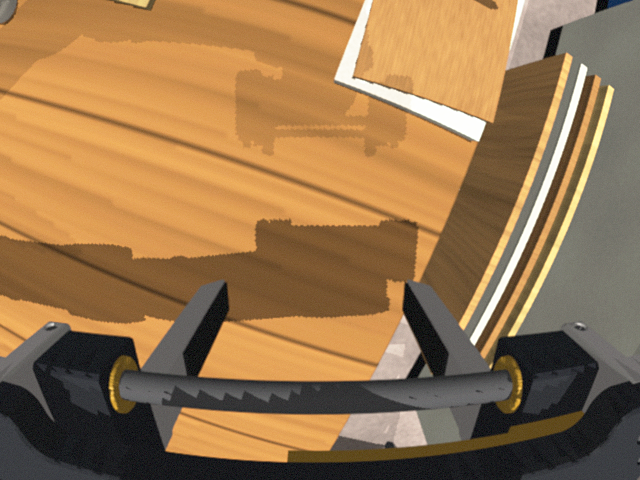

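Candidates for the lid: knob at top (231,242)/scene (407,303), the smaller lid lying on the blue box; knob at top (240,340)/scene (457,242), a bigger lid flat on the bench. I choose the one on the box. The mat is at top (351,221), the roof at (461,245), with the loose red-brown shingle at (461,233).

```bash
cat >> h.py <<'E'
K={'scene':(566.80036,321.61858,243.59552),'top':(479.02769,315.22054,240.17042),'wrist':(371.6483,315.33064,243.51329)}
def E(n): return np.load('ext_%s.npy'%n)
def ray(n,p,ext=None):
    f,cx,cy=K[n]; e=E(n) if ext is None else ext
    a,b=(p[0]-cx)/f,(p[1]-cy)/f
    if n=='wrist':
        r=np.hypot(a,b); d=np.array([np.sin(r)*a/r,np.sin(r)*b/r,np.cos(r)]) if r>1e-9 else np.array([0,0,1.])
    else: d=np.array([a,b,1.])
    R=e[:3,:3]; d=R.T@d; return -R.T@e[:3,3], d/np.linalg.norm(d)
def atz(n,p,z,ext=None):
    c,d=ray(n,p,ext); return c+d*(z-c[2])/d[2]
def tri(*rs):
    A=0;b=0
    for c,d in rs:
        M=np.eye(3)-np.outer(d,d); A=A+M; b=b+M@c
    return np.linalg.solve(A,b)
def proj(n,P,ext=None):
    f,cx,cy=K[n]; e=E(n) if ext is None else ext
    q=e[:3,:3]@np.asarray(P,float)+e[:3,3]
    if n=='wrist':
        t=np.arctan2(np.hypot(q[0],q[1]),q[2]); h=np.hypot(q[0],q[1]); return np.array([cx+f*t*q[0]/h,cy+f*t*q[1]/h])
    return np.array([cx+f*q[0]/q[2],cy+f*q[1]/q[2]])
E
python3 - <<'E'
from h import *
t=cv2.imread('pics/top0.png'); s=cv2.imread('pics/scene0.png')
def crop(im,x,y,w,h,k): return cv2.resize(im[y:y+h,x:x+w],None,fx=k,fy=k,interpolation=cv2.INTER_CUBIC)
a=crop(t,195,205,80,75,5); b=crop(s,355,265,100,94,4)
cv2.imwrite('pics/lidcrop.png',np.hstack([a,b[:375]]))
a=crop(t,415,190,90,105,4); b=crop(s,140,150,130,90,3)
b2=np.zeros((420,390,3),np.uint8); b2[:270]=b
cv2.imwrite('pics/roofcrop.png',np.hstack([a,b2]))
E
```

```text
(no output)
```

View pics/lidcrop.png

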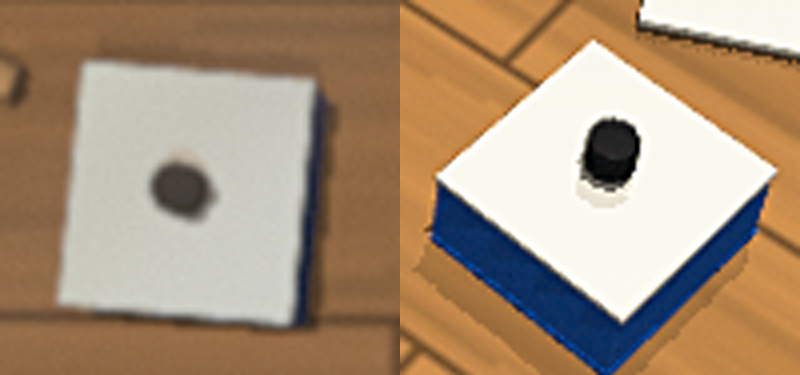

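View pics/roofcrop.png

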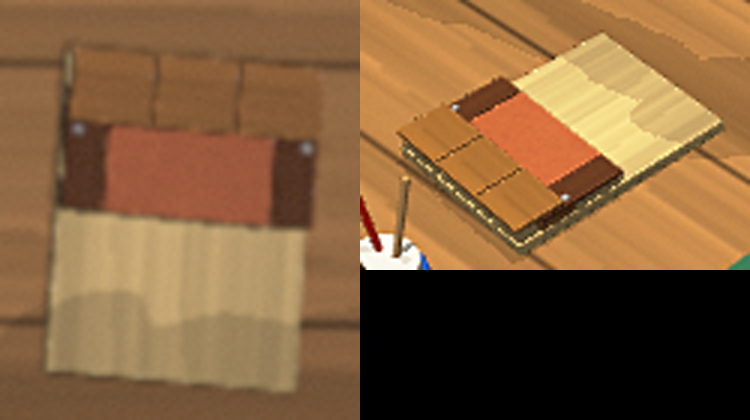

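```bash
python3 - <<'E'
from h import *
np.set_printoptions(precision=1,suppress=True)
T=lambda p,q: tri(ray('top',p),ray('scene',q))
tl=[(212,217.4),(258.2,220.6),(254.2,270.2),(207,265.4)]
sc=[(403.25,275),(449.25,308),(410.5,345.75),(364.25,309.5)]
# match by trying at z=64
A=[atz('top',p,64) for p in tl];B=[atz('scene',p,64) for p in sc]
print('lid top',A,'\nscene',B)
for a,p in zip(A,tl):
    j=min(range(4),key=lambda j:np.linalg.norm(B[j]-a)); print(T(p,sc[j]))
print('mean',np.mean(A,0),np.mean(B,0))
print('knob tri',T((231.2,242.4),(408,298.25)))
print('knob net',T((227,243),(406,303)),T((228,243),(404,311)))
print('mat tri',T((350,221),(274,270)),atz('top',(350,221),3),atz('scene',(274,270),3))
P=[atz('top',p,25) for p in [(440.75,242.75),(483.75,245.5)]]; print('shingle edge top',P,np.mean(P,0))
P=[atz('scene',p,25) for p in [(191.7,181),(221.7,202)]]; print('shingle edge scene',P,np.mean(P,0))
P=[atz('top',p,12) for p in [(427,283),(488.75,287.5)]]; print('roof front',P)
P=[atz('scene',p,12) for p in [(221,161),(261.3,192.3)]]; print('roof front sc',P)
print('butt tri',T((461,243),(205,189)), 'tuck',T((463,244),(206,195)))
print('glue,jar,tape,nail,paint',*[atz('top',p,z) for p,z in [((287,158),0),((427,159),0),((335,154),0),((314,295),45),((399,294),50)]])
E
```

```text
lid top [array([561. , 385.5,  64. ]), array([553.6, 262.4,  64. ]), array([422.2, 270.2,  64. ]), array([433.5, 395. ,  64. ])] 
scene [array([428.9, 279.7,  64. ]), array([439.1, 402.6,  64. ]), array([568. , 393.3,  64. ]), array([558.1, 271.5,  64. ])]
[561.8 389.3  52.6]
[553.4 265.7  54.2]
[421.3 273.6  52.3]
[432.9 398.8  54.2]
mean [492.6 328.3  64. ] [498.5 336.8  64. ]
knob tri [492.2 329.7  87.2]
knob net [494.9 336.3  79.3] [497.3 337.7  55.1]
mat tri [563.3  15.3  -5.6] [562.4  15.5   3. ] [568.1  20.8   3. ]
shingle edge top [array([ 502.7, -229.2,   25. ]), array([ 496.4, -345.1,   25. ])] [ 499.5 -287.1   25. ]
shingle edge scene [array([ 501.7, -338.5,   25. ]), array([ 504.9, -220.4,   25. ])] [ 503.3 -279.5   25. ]
roof front [array([ 393.5, -194. ,   12. ]), array([ 383.2, -360.9,   12. ])]
roof front sc [array([ 384.6, -354.7,   12. ]), array([ 402.9, -181.3,   12. ])]
butt tri [ 502.7 -283.1   30.2] tuck [ 499.8 -293.7    1.9]
glue,jar,tape,nail,paint [739.7 193.5   0. ] [ 739.9 -199.5    0. ] [752.2  58.5   0. ] [358.6 112.5  45. ] [ 364.  -111.8   50. ]
```

The close crop shows the smaller white lid on the blue box: knob top at top (231.2,242.4) / scene (408,298). The roof's x is about world +x, and the shingle's lower edge runs from top (440.8,242.8) to (483.8,245.5). I'll move above the lid, turning the tool so its y lies along the box x.

```bash
cat >> h.py <<'E'
def rows(wps,th_end,step=39.,rot=6.5,o=None):
    """rows to go through waypoints (TCP mm) ending with tool x yaw th_end deg"""
    o=o or bot.observe(); p=o['ee_pos'].copy(); th=np.degrees(np.arctan2(o['ee_rot'][1,0],o['ee_rot'][0,0]))
    out=[]
    for w in wps:
        w=np.array(w,float); n=max(1,int(np.ceil(np.linalg.norm(w-p)/step)))
        d=(w-p)/n
        for i in range(n):
            r=np.clip((th_end-th),-rot,rot); t=np.radians(th)
            out.append([d[0]*np.cos(t)+d[1]*np.sin(t), d[0]*np.sin(t)-d[1]*np.cos(t), -d[2], -r*10]); th+=r
        p=w
    while abs(th_end-th)>.01:
        r=np.clip((th_end-th),-rot,rot); out.append([0,0,0,-r*10]); th+=r
    for i,r in enumerate(out):
        if i%8==0: print()
        print([round(float(x)/10,2) for x in r],end=',')
    print()
E
python3 - <<'E'
from h import *
rows([(430,-250,235),(490,320,235)],86.3)
E
```

```text
[2.9, -2.44, -0.1, -6.5],[3.16, -2.1, -0.1, -6.5],[3.37, -1.73, -0.1, -6.5],[3.55, -1.33, -0.1, -6.5],[3.68, -0.92, -0.1, -6.5],[3.76, -0.5, -0.1, -6.5],[3.79, -0.07, -0.1, -6.5],[3.77, 0.36, -0.1, -6.5],
[3.71, 0.78, -0.1, -6.5],[3.6, 1.2, -0.1, -6.5],[3.44, 1.6, -0.1, -1.38],[3.82, 0.15, -0.0, -0.0],[3.82, 0.15, -0.0, -0.0],[3.82, 0.15, -0.0, -0.0],[3.82, 0.15, -0.0, -0.0],[3.82, 0.15, -0.0, -0.0],
[3.82, 0.15, -0.0, -0.0],[3.82, 0.15, -0.0, -0.0],[3.82, 0.15, -0.0, -0.0],[3.82, 0.15, -0.0, -0.0],[3.82, 0.15, -0.0, -0.0],[3.82, 0.15, -0.0, -0.0],[3.82, 0.15, -0.0, -0.0],[3.82, 0.15, -0.0, -0.0],
[3.82, 0.15, -0.0, -0.0],[3.82, 0.15, -0.0, -0.0],
```

{"method": "move_arm", "body": {"plan": [[2.9,-2.4,-0.1,-6.5],[3.2,-2.1,-0.1,-6.5],[3.4,-1.7,-0.1,-6.5],[3.5,-1.3,-0.1,-6.5],[3.7,-0.9,-0.1,-6.5],[3.8,-0.5,-0.1,-6.5],[3.8,-0.1,-0.1,-6.5],[3.8,0.4,-0.1,-6.5]]}}

```text
time_s: 2.32
ee_pos: [375.3, -347.1, 232.8]
ee_rot: [[0.305, 0.952, 0.0], [0.952, -0.305, -0.001], [-0.0, 0.001, -1.0]]
wrist_force: [-0.1, -1.0, 0.2]
grip_width: 94.1
```

{"method": "move_arm", "body": {"plan": [[3.7,0.8,-0.1,-6.5],[3.6,1.2,-0.1,-6.5],[3.4,1.6,0,-1.3],[3.8,0.1,0,0],[3.8,0.2,0,0],[3.8,0.1,0,0],[3.8,0.2,0,0],[3.8,0.1,0,0]]}}

```text
time_s: 2.98
ee_pos: [451.4, -59.8, 234.8]
ee_rot: [[0.066, 0.998, 0.001], [0.998, -0.066, -0.0], [-0.0, 0.001, -1.0]]
wrist_force: [1.4, -0.5, 0.5]
grip_width: 94.2
```

{"method": "move_arm", "body": {"plan": [[3.8,0.1,0,0],[3.8,0.2,0,0],[3.8,0.1,0,0],[3.8,0.2,0,0],[3.8,0.1,0,0],[3.8,0.2,0,0],[3.8,0.1,0,0],[3.8,0.2,0,0]]}}

```text
time_s: 3.65
ee_pos: [483.1, 242.9, 234.7]
ee_rot: [[0.066, 0.998, 0.0], [0.998, -0.066, -0.0], [-0.0, 0.0, -1.0]]
wrist_force: [0.6, -0.5, 0.5]
grip_width: 94.1
```

{"method": "move_arm", "body": {"plan": [[3.8,0.1,0,0],[3.8,0.2,0,0],[0,0,0,0],[0,0,0,0]], "gripper": 60, "grip_force": 25}}

```text
time_s: 3.98
ee_pos: [490.4, 319.4, 234.2]
ee_rot: [[0.062, 0.998, -0.0], [0.998, -0.062, 0.001], [0.001, -0.0, -1.0]]
wrist_force: [0.3, -0.8, -0.6]
grip_width: 70.8
```

```bash
python3 - <<'E'
from h import *
np.set_printoptions(precision=2,suppress=True)
s=save('wrist','w1'); np.save('ext_w1',s['extrinsics']); print(bot.place_of('lid_knob','wrist'),bot.place_of('lid','wrist'))
print(bot.observe()['ee_pos'])
E
```

```text
[{'point': [96.4, 247.8], 'conf': 0.72}, {'point': [320.3, 216.4], 'conf': 0.71}] [{'point': [114.5, 237.4], 'conf': 0.76}, {'point': [318.4, 210.3], 'conf': 0.72}]
[491.46 314.83 234.31]
```

View pics/w1.png

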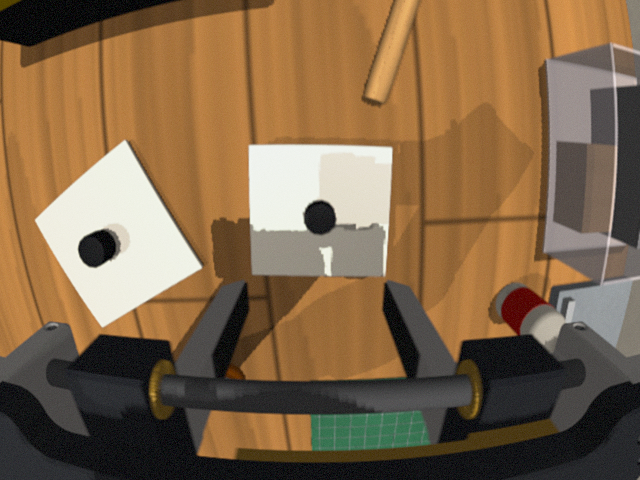

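```bash
python3 - <<'E'
from h import *
np.set_printoptions(precision=2,suppress=True)
e=np.load('ext_w1.npy')
C=[atz('wrist',p,60,e) for p in [(249,144),(392,148),(385,276),(250,275)]]
print(*C,np.mean(C,0)); 
for a,b in ((0,1),(3,2),(0,3),(1,2)): d=C[b]-C[a]; print(np.linalg.norm(d),np.arctan2(d[1],d[0]))
print('knob z82',atz('wrist',(319.5,217),82,e))
k=ray('wrist',(319.5,217),e)
print(tri(k,ray('top',(231.2,242.4))),tri(k,ray('scene',(408,298.25))),tri(k,ray('scene',(408,298.25)),ray('top',(231.2,242.4))))
o=bot.observe(); print(o['ee_pos'],np.degrees(np.arctan2(o['ee_rot'][1,0],o['ee_rot'][0,0])))
im=cv2.imread('pics/w1.png'); cv2.imwrite('pics/w1c.png',cv2.resize(im[130:290,230:410],None,fx=4,fy=3.5))
E
```

```text
[435.66 400.08  60.  ] [563.84 388.81  60.  ] [554.98 266.66  60.  ] [424.01 275.79  60.  ] [494.62 332.83  60.  ]
128.66661385645213 -0.08772331325915393
131.289593756879 -0.06958519401696674
124.84200428562634 -1.664288876301984
122.47315864626992 -1.6431593856536106
knob z82 [494.8  333.37  82.  ]
[494.56 331.19  71.52] [495.05 334.34  92.81] [493.2  331.35  86.72]
[491.46 314.83 234.31] 86.11893440595873
```

View pics/w1c.png

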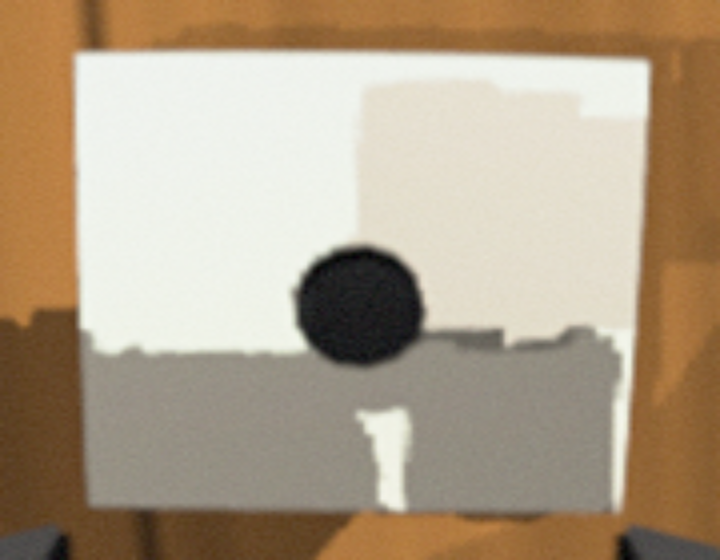

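{"method": "move_arm", "body": {"plan": [[1.8,0.2,3.5,0],[0,0,3.5,0],[0,0,3,0],[0,0,1,0],[0,0,0,0]]}}

```text
time_s: 4.55
ee_pos: [493.4, 331.6, 122.3]
ee_rot: [[0.068, 0.998, -0.004], [0.998, -0.068, -0.004], [-0.004, -0.004, -1.0]]
wrist_force: [0.5, -0.4, 0.4]
grip_width: 56.5
```

```bash
python3 - <<'E'
from h import *
np.set_printoptions(precision=2,suppress=True)
s=save('wrist','w2'); e=s['extrinsics'];np.save('ext_w2',e); print(bot.place_of('lid_knob','wrist'))
im=s['pixels'][:,:,::-1]; cv2.imwrite('pics/w2c.png',im)
o=bot.observe();print(o['ee_pos'],o['wrist_force'])
print(proj('wrist',o['ee_pos']+[0,0,-19],e))
E
```

```text
[{'point': [319.0, 274.2], 'conf': 0.8}, {'point': [38.4, 297.4], 'conf': 0.77}]
[495.36 334.08 125.62] [ 0.73 -0.34  0.73]
[318.48 294.36]
```

View pics/w2.png

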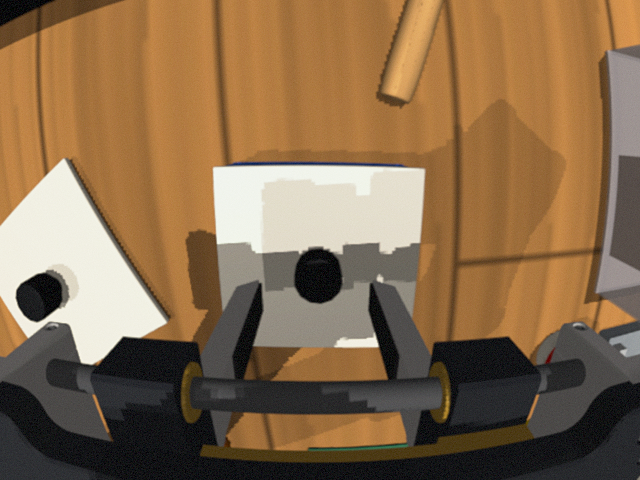

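```bash
python3 - <<'E'
from h import *
np.set_printoptions(precision=2,suppress=True)
e1=np.load('ext_w1.npy');e2=np.load('ext_w2.npy')
im=cv2.imread('pics/w2.png')
for f in('w1','w2'):
    g=cv2.cvtColor(cv2.imread('pics/%s.png'%f),cv2.COLOR_BGR2GRAY); m=(g[180:310,295:345]<50).astype(np.uint8)
    n,l,st,c=cv2.connectedComponentsWithStats(m); i=1+np.argmax(st[1:,4]); print(f,st[i],c[i]+[295,180])
print(tri(ray('wrist',(319.5,217),e1),ray('wrist',(319,270),e2)))
for z in (86,90): print(atz('wrist',(319.5,217),z,e1),atz('wrist',(318.5,270.5),z,e2))
E
```

```text
w1 [ 10  21  30  33 776] [319.52 217.3 ]
w2 [   0   69   47   54 2045] [317.83 275.72]
[495.04 326.74  50.94]
[494.81 334.22  86.  ] [495.78 339.48  86.  ]
[494.82 335.07  90.  ] [495.87 340.98  90.  ]
```

```bash
python3 - <<'E'
from h import *
np.set_printoptions(precision=2,suppress=True)
e1=np.load('ext_w1.npy');e2=np.load('ext_w2.npy')
print(tri(ray('wrist',(319.5,218.5),e1),ray('wrist',(319,280),e2)))
for z in (82,86,90): print(atz('wrist',(319.5,218.5),z,e1),atz('wrist',(318.5,280),z,e2))
for z in(68,60):print([proj('wrist',(495.3,334,z)+14*np.array([0,s,0]),e2) for s in(-1,1)])
for z in(90,82):print(z,[proj('wrist',(495.3,334,z)+14*np.array([0,s,0]),e2) for s in(-1,1)])
E
```

```text
[495.15 331.85  81.26]
[494.72 332.06  82.  ] [495.31 332.12  82.  ]
[494.73 332.92  86.  ] [495.41 333.74  86.  ]
[494.75 333.79  90.  ] [495.5  335.35  90.  ]
[array([319.68, 289.54]), array([316.68, 246.77])]
[array([319.6 , 284.61]), array([316.7 , 243.03])]
90 [array([319.9 , 304.84]), array([316.61, 258.5 ])]
82 [array([319.81, 298.95]), array([316.64, 253.97])]
```

Wrist view w2 shows the knob at (318.5,276), centred between the fingers. Its extent matches a knob spanning z 68–90 at (495.3,334), so I descend to z about 84 and grip.

{"method": "move_arm", "body": {"plan": [[0,0,2,0],[0,0,1.5,0],[0,0,0.6,0],[0,0,0,0],[0,0,0,0]]}}

```text
time_s: 5.07
ee_pos: [495.3, 335.0, 85.0]
ee_rot: [[0.066, 0.998, 0.002], [0.998, -0.066, 0.001], [0.001, 0.002, -1.0]]
wrist_force: [-0.1, -0.4, 0.0]
grip_width: 56.8
```

{"method": "move_arm", "body": {"plan": [[0,0,0,0],[0,0,0,0],[0,0,0,0],[0,0,0,0],[0,0,0,0]], "gripper": 10}}

```text
time_s: 5.48
ee_pos: [494.6, 334.7, 83.8]
ee_rot: [[0.066, 0.998, 0.001], [0.998, -0.066, 0.0], [0.0, 0.001, -1.0]]
wrist_force: [-0.4, -0.9, 2.1]
grip_width: 27.1
```

{"method": "move_arm", "body": {"plan": [[0,0,-1,0],[0,0,-2,0],[0,0,-2.5,0],[0,0,-2,0],[-1.2,0.4,-0.5,0],[-2.4,0.7,0,0],[-2.7,0.8,0,0],[-2.7,0.8,0,0]], "gripper": 10}}

```text
time_s: 6.15
ee_pos: [515.1, 240.7, 163.1]
ee_rot: [[0.065, 0.998, -0.001], [0.998, -0.065, -0.001], [-0.001, -0.001, -1.0]]
wrist_force: [-0.3, -0.3, -1.4]
grip_width: 27.7
```

{"method": "move_arm", "body": {"plan": [[-2.7,0.8,0,0],[-2.7,0.8,0,0],[-2.7,0.8,0,0],[-2.7,0.8,0,0],[-2.7,0.8,0,0],[-2.7,0.8,0,0],[-2.7,0.7,0,0],[-2.2,0.5,0,0]]}}

```text
time_s: 6.82
ee_pos: [560.8, 24.3, 162.8]
ee_rot: [[0.068, 0.998, -0.002], [0.998, -0.068, -0.002], [-0.002, -0.001, -1.0]]
wrist_force: [-0.4, 0.2, -2.3]
grip_width: 27.3
```

```bash
python3 - <<'E'
from h import *
save('wrist','w3'); save('top','t3'); s=save('scene','s3')
o=bot.observe(); print(o['ee_pos'],o['grip_width'],o['wrist_force'],o['time_s'])
E
```

```text
[560.71067475  24.60105523 162.73064619] 27.440458975642148 [ 0.68872715  0.03012826 -1.58885607] 6.9667
```

View pics/s3.png

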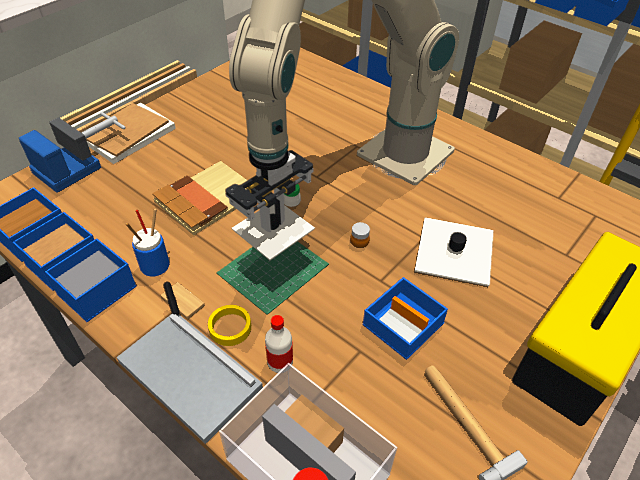

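View pics/t3.png

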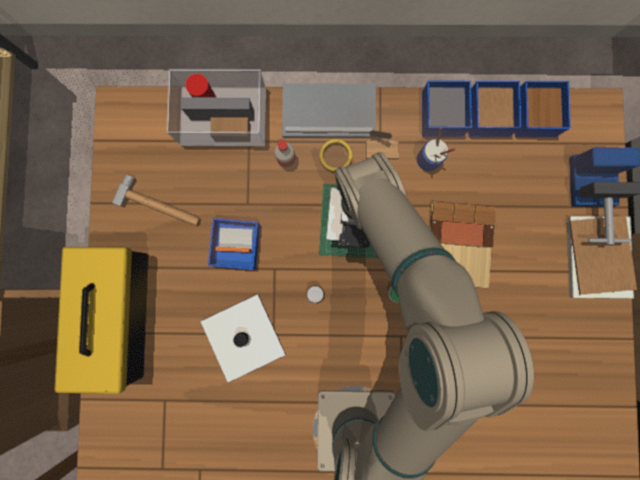

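The lid hangs level above the mat in the scene view (275,232). In the box the orange rib shows at top (234,249) with the blade ahead of it towards +x, so it already faces the roof's direction.

{"method": "move_arm", "body": {"plan": [[0,0.2,2,0],[0,0,3.5,0],[0,0,3,0],[0,0,2,0],[0,0,1,0],[0,0,0.5,0],[0,0,0.3,0],[0,0,0,0]]}}

```text
time_s: 7.63
ee_pos: [563.7, 28.9, 40.9]
ee_rot: [[0.065, 0.998, 0.001], [0.998, -0.065, 0.0], [0.0, 0.001, -1.0]]
wrist_force: [-0.6, -0.3, -1.5]
grip_width: 27.4
```

{"method": "move_arm", "body": {"plan": [[0,0,0.2,0],[0,0,0.2,0],[0,0,0,0],[0,0,0,0]]}}

```text
time_s: 7.97
ee_pos: [563.7, 28.3, 37.0]
ee_rot: [[0.066, 0.998, 0.001], [0.998, -0.066, 0.0], [0.0, 0.001, -1.0]]
wrist_force: [-0.8, -0.8, -2.0]
grip_width: 27.2
```

{"method": "move_arm", "body": {"plan": [[0,0,0.1,0],[0,0,0.1,0],[0,0,0,0],[0,0,0,0]]}}

```text
time_s: 8.3
ee_pos: [563.7, 28.3, 35.8]
ee_rot: [[0.066, 0.998, 0.001], [0.998, -0.066, -0.0], [-0.0, 0.001, -1.0]]
wrist_force: [-1.7, -0.4, 9.3]
grip_width: 27.5
```

{"method": "move_arm", "body": {"plan": [[0,0,0,0],[0,0,0,0],[0,0,0,0],[0,0,0,0]], "gripper": 60}}

```text
time_s: 8.63
ee_pos: [563.5, 28.4, 34.4]
ee_rot: [[0.066, 0.998, 0.0], [0.998, -0.066, 0.0], [0.0, 0.0, -1.0]]
wrist_force: [0.5, 0.4, 0.2]
grip_width: 50.6
```

{"method": "move_arm", "body": {"plan": [[0,0,-1,0],[0,0,-2,0],[0,0,-3,0],[0,0,-3.5,0],[0,0,-3.5,0],[0,0,-3,0],[0,0,-1,0],[0,0,0,0]]}}

```text
time_s: 9.3
ee_pos: [565.2, 28.6, 207.8]
ee_rot: [[0.066, 0.998, 0.006], [0.998, -0.066, 0.0], [0.001, 0.006, -1.0]]
wrist_force: [-0.2, 0.4, -0.4]
grip_width: 56.2
```

```bash
python3 - <<'E'
from h import *
s=save('wrist','w4'); np.save('ext_w4',s['extrinsics']);save('scene','s4')
o=bot.observe(); print(o['ee_pos'],o['grip_width'],o['wrist_force'],o['time_s'])
rows([(492,190,195),(480,290,195)],86.0)
E
```

```text
[562.78572892  28.02733527 204.06371464] 56.71894576285326 [-0.93367599 -0.00581802  0.21365735] 9.4

[3.14, -1.63, 0.18, 0.22],[3.13, -1.64, 0.18, -0.0],[3.13, -1.64, 0.18, -0.0],[3.13, -1.64, 0.18, -0.0],[3.13, -1.64, 0.18, -0.0],[3.3, -0.63, -0.0, -0.0],[3.3, -0.63, -0.0, -0.0],[3.3, -0.63, -0.0, -0.0],
```

View pics/w4.png

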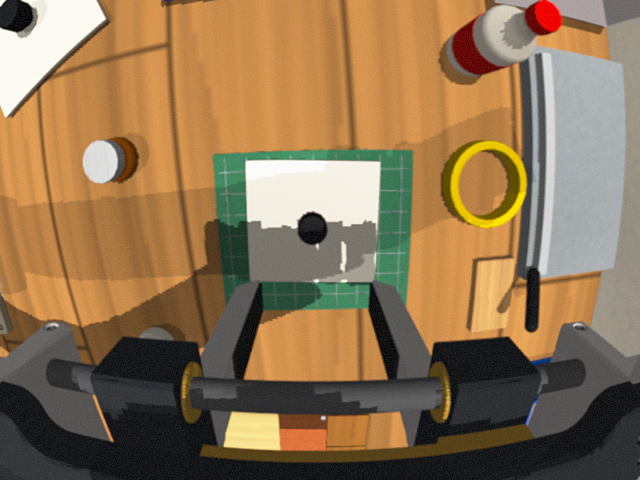

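The lid lies flat on the mat, knob at (312,228), with green showing all round. Next I go above the box.

{"method": "move_arm", "body": {"plan": [[3.1,-1.6,0,0],[3.1,-1.6,0,0],[3.1,-1.6,0,0],[3.1,-1.6,0,0],[3.1,-1.6,0,0],[3.3,-0.6,0,0],[3.3,-0.6,0,0],[3.3,-0.6,0,0]], "gripper": 36}}

```text
time_s: 10.07
ee_pos: [480.6, 288.9, 202.2]
ee_rot: [[0.065, 0.998, -0.004], [0.998, -0.065, -0.003], [-0.003, -0.003, -1.0]]
wrist_force: [1.3, -0.0, 0.2]
grip_width: 33.7
```

{"method": "move_arm", "body": {"plan": [[1,0,0,0],[0,0,0,0],[0,0,0,0]]}}

```text
time_s: 10.32
ee_pos: [482.1, 297.0, 202.6]
ee_rot: [[0.065, 0.998, -0.003], [0.998, -0.065, -0.003], [-0.003, -0.003, -1.0]]
wrist_force: [-0.7, 0.1, -0.9]
grip_width: 33.8
```

```bash
python3 - <<'E'
from h import *
s=save('wrist','w5'); np.save('ext_w5',s['extrinsics'])
print(bot.place_of('flashing','wrist'),bot.place_of('flashing_edge','wrist'))
o=bot.observe(); print(o['ee_pos'],o['grip_width'],o['wrist_force'],o['time_s'])
im=cv2.imread('pics/w5.png'); cv2.imwrite('pics/w5c.png',cv2.resize(im[130:320,220:420],None,fx=4,fy=3.15,interpolation=cv2.INTER_CUBIC))
E
```

```text
[{'point': [311.5, 180.1], 'conf': 0.66}, {'point': [531.8, 290.1], 'conf': 0.53}] [{'point': [371.8, 175.6], 'conf': 0.84}]
[483.29379463 295.52744983 203.65100242] 33.727712415807865 [-0.45101039 -0.43944928  0.54206164] 10.4667
```

View pics/w5.png

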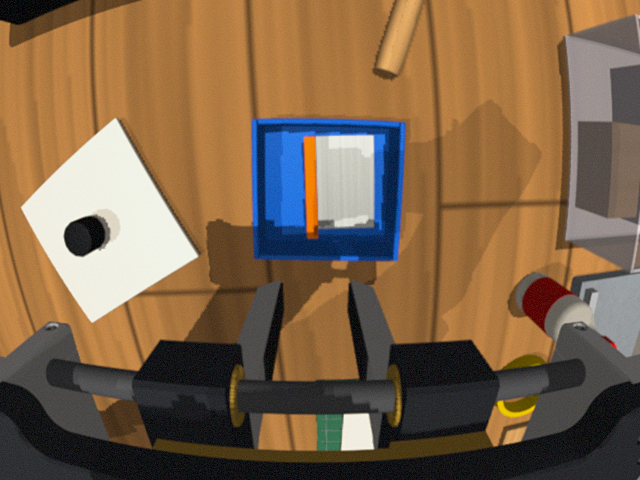

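View pics/w5c.png

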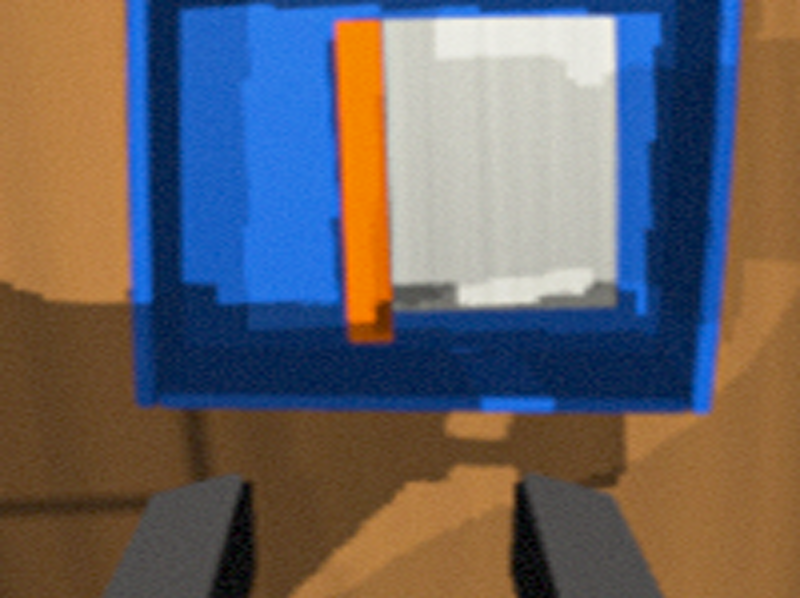

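```bash
python3 - <<'E'
from h import *
np.set_printoptions(precision=2,suppress=True)
e=np.load('ext_w5.npy')
R=[atz('wrist',p,45,e) for p in [(303.5,136.3),(315.5,135.7),(318.2,238.6),(307.2,238.9)]]
B=[atz('wrist',p,8,e) for p in [(373.7,135.7),(373.5,226.8),(315.5,228.5)]]
print(*R,np.mean(R,0)); print(*B)
def yaw(a,b): d=a-b; return -np.arctan2(d[0],d[1])
print(yaw(R[0],R[3]),yaw(R[1],R[2]),yaw(B[0],B[1]), np.linalg.norm(R[0]-R[3]))
C=[atz('wrist',p,55,e) for p in [(253,120),(405,122),(398.5,260),(255,258)]]
print(*C,np.mean(C,0)); print(yaw(C[0],C[3]),yaw(C[1],C[2]))
# second-view height check: scene image rib
print([proj('scene',r) for r in R])
o=bot.observe(); print(o['ee_pos'],np.degrees(np.arctan2(o['ee_rot'][1,0],o['ee_rot'][0,0])))
im=cv2.imread('pics/s4.png'); cv2.imwrite('pics/s4c.png',cv2.resize(im[270:360,355:455],None,fx=6,fy=6,interpolation=cv2.INTER_CUBIC))
E
```

```text
[477.2  379.95  45.  ] [487.31 379.77  45.  ] [483.83 289.84  45.  ] [474.08 290.2   45.  ] [480.61 334.94  45.  ]
[542.22 377.23   8.  ] [538.61 288.18   8.  ] [481.31 290.01   8.  ]
-0.03471297975838235 -0.03875016564372204 -0.040513903117909346 89.81021576934917
[437.11 396.97  55.  ] [562.08 388.11  55.  ] [553.85 268.46  55.  ] [427.39 278.56  55.  ] [495.11 333.03  55.  ]
-0.08187919439613844 -0.06866720109053333
[array([428.57, 318.83]), array([425.83, 321.83]), array([391.43, 298.  ]), array([394.2 , 295.35])]
[483.29 295.53 203.65] 86.05675766859801
```

View pics/s4c.png

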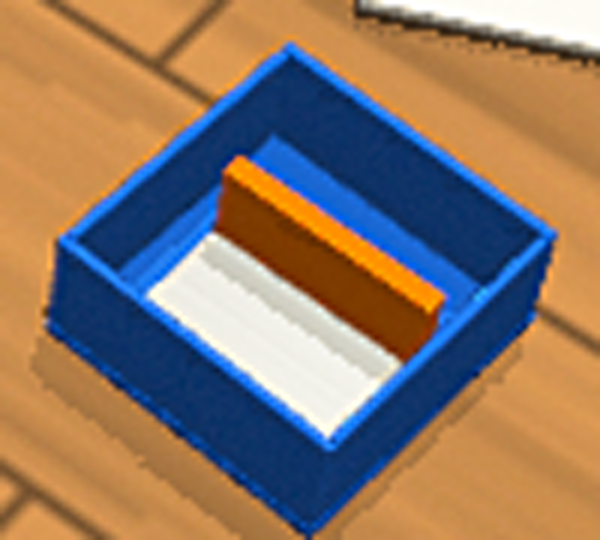

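{"method": "move_arm", "body": {"plan": [[2,-0.3,0,-1.7],[1.9,-0.2,2,0],[0,0,3.5,0],[0,0,3.5,0],[0,0,1,0],[0,0,0,0],[0,0,0,0]]}}

```text
time_s: 11.05
ee_pos: [480.7, 336.6, 105.0]
ee_rot: [[0.038, 0.999, 0.0], [0.999, -0.038, -0.0], [-0.0, 0.0, -1.0]]
wrist_force: [0.3, 0.2, 0.9]
grip_width: 33.7
```

```bash
python3 - <<'E'
from h import *
s=save('wrist','w6'); np.save('ext_w6',s['extrinsics'])
o=bot.observe(); print(o['ee_pos'],o['grip_width'],o['time_s'],np.degrees(np.arctan2(o['ee_rot'][1,0],o['ee_rot'][0,0])))
im=cv2.imread('pics/w6.png'); cv2.imwrite('pics/w6c.png',cv2.resize(im[150:450,200:440],None,fx=2.5,fy=2,interpolation=cv2.INTER_CUBIC))
E
```

```text
[481.17538348 337.39588542 105.95638508] 33.77934039206457 11.1 87.85054009350942
```

View pics/w6.png

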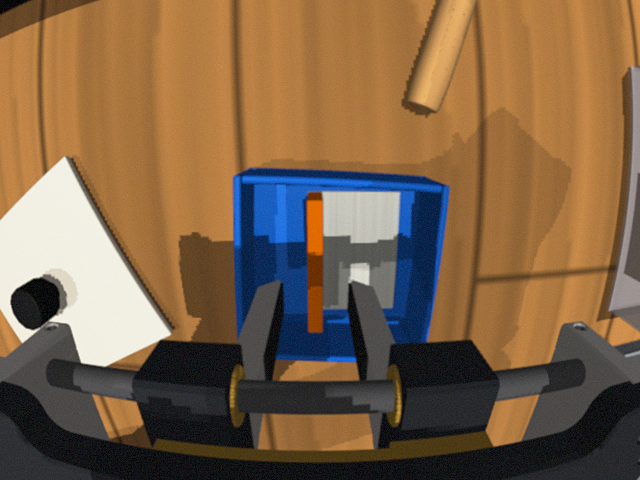

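The rib (column 315) sits midway between the fingers (281 and 350) and is parallel to them. I descend and pinch.

{"method": "move_arm", "body": {"plan": [[-0.2,0,2.5,0],[0,0,2.5,0],[0,0,1.2,0],[0,0,0.6,0],[0,0,0.4,0],[0,0,0,0],[0,0,0,0]]}}

```text
time_s: 11.68
ee_pos: [480.6, 336.0, 33.6]
ee_rot: [[0.036, 0.999, 0.001], [0.999, -0.036, 0.001], [0.001, 0.001, -1.0]]
wrist_force: [-0.0, 0.1, 0.1]
grip_width: 33.7
```

{"method": "move_arm", "body": {"plan": [[0,0,0,0],[0,0,0,0],[0,0,0,0],[0,0,0,0],[0,0,0,0]], "gripper": 0, "grip_force": 45}}

```text
time_s: 12.1
ee_pos: [480.1, 335.6, 32.9]
ee_rot: [[0.036, 0.999, 0.001], [0.999, -0.036, 0.0], [0.0, 0.001, -1.0]]
wrist_force: [0.2, -0.7, 2.9]
grip_width: 10.1
```

{"method": "move_arm", "body": {"plan": [[0,0,-1,0],[0,0,-2,0],[0,0,-3,0],[0,0,-3,0],[0,0,-3,0],[0,0,-3,0],[0,0,-2,0],[0,0,0,0]]}}

```text
time_s: 12.77
ee_pos: [481.8, 337.4, 207.7]
ee_rot: [[0.036, 0.999, 0.007], [0.999, -0.036, 0.005], [0.006, 0.007, -1.0]]
wrist_force: [-0.3, 0.8, -0.5]
grip_width: 9.7
```

{"method": "move_arm", "body": {"plan": [[-1.5,0,0,0],[-3,-0.1,0,0],[-3.6,-0.1,0,0],[-3.6,-0.1,0,0],[-3.6,-0.1,0,0],[-3.6,-0.1,0,0],[-3.6,-0.1,0,0],[-3.6,-0.1,0,0]]}}

```text
time_s: 13.43
ee_pos: [461.2, 71.7, 201.2]
ee_rot: [[0.037, 0.999, -0.003], [0.999, -0.037, -0.001], [-0.001, -0.003, -1.0]]
wrist_force: [1.0, -0.5, -0.0]
grip_width: 9.9
```

{"method": "move_arm", "body": {"plan": [[-3.6,-0.1,0,0],[-3.6,-0.1,0,0],[-3.6,-0.1,0,0],[-3.6,-0.1,0,0],[-3.6,0,0,0],[-3.6,0,0,0],[-3.6,0,0,0],[-3.6,0,0,0]]}}

```text
time_s: 14.1
ee_pos: [446.3, -214.9, 201.1]
ee_rot: [[0.037, 0.999, -0.004], [0.999, -0.037, 0.001], [0.001, -0.004, -1.0]]
wrist_force: [0.4, 1.0, -0.7]
grip_width: 9.7
```

{"method": "move_arm", "body": {"plan": [[-3.6,0,0,0],[-3.6,0,0,0],[-3.6,0,0,0],[-3,0,0,0],[-2,0,0,0],[-1,0,0,0],[0,0,0,0],[0,0,0,0]]}}

```text
time_s: 14.77
ee_pos: [442.0, -379.4, 201.4]
ee_rot: [[0.036, 0.999, -0.002], [0.999, -0.036, 0.002], [0.002, -0.002, -1.0]]
wrist_force: [-0.8, -0.2, -0.2]
grip_width: 9.6
```

```bash
python3 - <<'E'
from h import *
s=save('wrist','w7'); np.save('ext_w7',s['extrinsics'])
o=bot.observe(); print(o['ee_pos'],o['grip_width'],o['time_s'],np.degrees(np.arctan2(o['ee_rot'][1,0],o['ee_rot'][0,0])),o['wrist_force'])
for t in('shingle_butt','tuck_line','roof','flashing_edge'): print(t,bot.place_of(t,'wrist'))
E
```

```text
[ 442.66943174 -378.53828247  201.83475347] 9.677810370006734 14.8167 88.02311991812225 [-0.15465619 -0.47229249 -0.24804038]
shingle_butt [{'point': [375.8, 118.0], 'conf': 0.88}]
tuck_line [{'point': [376.1, 119.7], 'conf': 0.91}]
roof [{'point': [369.4, 117.0], 'conf': 0.95}]
flashing_edge [{'point': [421.8, 285.5], 'conf': 0.79}]
```

View pics/w7.png

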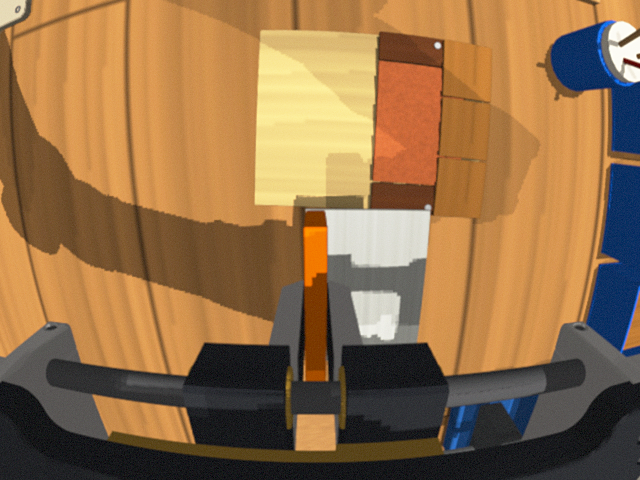

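```bash
python3 - <<'E'
from h import *
im=cv2.imread('pics/w7.png'); cv2.imwrite('pics/w7c.png',cv2.resize(im[20:220,245:505],None,fx=3,fy=3,interpolation=cv2.INTER_CUBIC))
E
```

```text
(no output)
```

View pics/w7c.png

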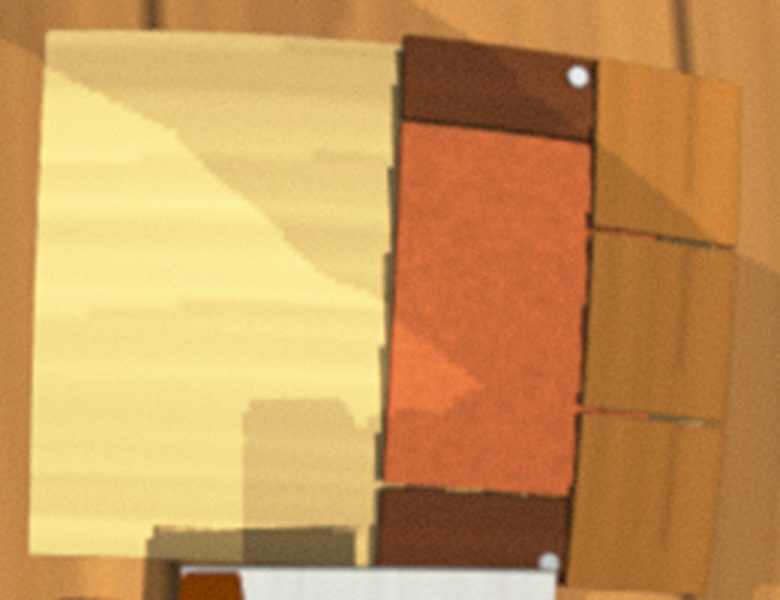

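```bash
python3 - <<'E'
from h import *
np.set_printoptions(precision=2,suppress=True)
e=np.load('ext_w7.npy')
def yaw(a,b): d=a-b; return -np.arctan2(d[0],d[1])
Z=lambda z,*ps:[atz('wrist',p,z,e) for p in ps]
S=Z(25,(379,60.7),(373.7,181.3)); print('loose',*S,np.mean(S,0),np.linalg.norm(S[0]-S[1]),yaw(*S))
F=Z(25,(379.3,31.7),(371.7,208.7)); print('outer',*F,np.mean(F,0),np.linalg.norm(F[0]-F[1]),yaw(*F))
B=Z(12,(260.3,30.7),(255,205)); print('board',*B,np.mean(B,0),np.linalg.norm(B[0]-B[1]),yaw(*B))
N=Z(25,(375.8,118)); print('net',N,Z(12,(376.1,119.7)))
# heights by two views with top
c=np.mean([(379,60.7),(373.7,181.3)],0)
print(tri(ray('wrist',c,e),ray('top',(462.25,244.1))),tri(ray('wrist',c,e),ray('scene',(206.7,191.5))))
# flashing in hand: near corners z of blade
o=bot.observe(); p=o['ee_pos']; zb=p[2]-28
Fc=Z(zb+3,(430,209),(305,209),(425,330)); 
R=o['ee_rot']
for q in Fc: print('flash',q,R.T@(q-p))
E
```

```text
loose [ 504.39 -227.04   25.  ] [ 496.51 -338.34   25.  ] [ 500.45 -282.69   25.  ] 111.57717489204299 -0.07071151936462615
outer [ 506.06 -198.78   25.  ] [ 494.46 -363.86   25.  ] [ 500.26 -281.32   25.  ] 165.48694614949983 -0.07009851926943163
board [ 396.97 -190.22   12.  ] [ 384.33 -358.66   12.  ] [ 390.65 -274.44   12.  ] 168.91527498797524 -0.07490420250981819
net [array([ 499.53, -280.45,   25.  ])] [array([ 501.86, -281.34,   12.  ])]
[ 498.43 -283.8    36.23] [ 500.5  -282.82   20.44]
flash [ 503.16 -335.36  177.68] [45.69 58.23 25.02]
flash [ 438.61 -333.61  177.68] [45.26 -6.34 25.02]
flash [ 504.78 -406.21  177.68] [-25.06  62.24  24.99]
```

Wrist view w7: the loose shingle's lower edge runs (379,60.7)–(373.7,181.3). That is 111.6 mm long, yaw −0.071, with its middle at about (500.5,−282.5). The held flashing's near side runs (305,209)–(430,209), square in the jaws and centred. I move to about 20 mm in front of the gap.

{"method": "move_arm", "body": {"plan": [[0,0,0,2.1],[2.5,-0.8,0,0],[2.5,-0.8,0,0],[2.5,-0.7,0,0],[2.5,-0.6,0,0],[0,0,0,0],[0,0,0,0]]}}

```text
time_s: 15.6
ee_pos: [421.6, -277.1, 203.0]
ee_rot: [[0.069, 0.998, 0.0], [0.998, -0.069, -0.0], [-0.0, 0.0, -1.0]]
wrist_force: [-0.2, -0.4, -0.5]
grip_width: 9.8
```

{"method": "move_arm", "body": {"plan": [[0,0,2,0],[0,0,3.5,0],[0,0,3.5,0],[0,0,3,0],[0,0,1.5,0],[0,0,0.5,0],[0,0,0,0],[0,0,0,0]]}}

```text
time_s: 16.27
ee_pos: [422.1, -279.6, 63.0]
ee_rot: [[0.073, 0.997, 0.001], [0.997, -0.073, -0.001], [-0.001, 0.001, -1.0]]
wrist_force: [0.2, -1.0, -0.4]
grip_width: 9.3
```

```bash
python3 - <<'E'
from h import *
s=save('wrist','w8'); np.save('ext_w8',s['extrinsics']); save('scene','s8')
o=bot.observe(); print(o['ee_pos'],o['ee_rot'],o['time_s'],np.degrees(np.arctan2(o['ee_rot'][1,0],o['ee_rot'][0,0])),o['wrist_force'])
im=cv2.imread('pics/s8.png'); cv2.imwrite('pics/s8c.png',cv2.resize(im[130:250,140:290],None,fx=5,fy=5,interpolation=cv2.INTER_CUBIC))
E
```

```text
[ 422.36263923 -279.64167831   63.70781005] [[ 0.073106    0.9973214   0.00235397]
 [ 0.99732339 -0.07310278 -0.00142617]
 [-0.00125027  0.00245193 -0.99999621]] 16.3667 85.807591140895 [-0.62660938  0.62196746 -0.23579555]
```

View pics/w8.png

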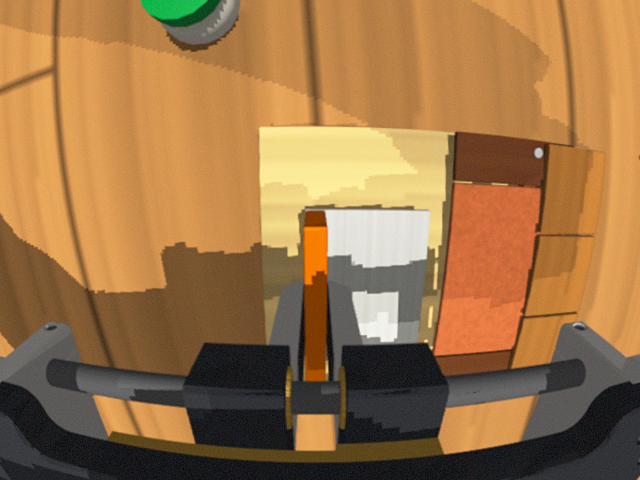

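View pics/s8c.png

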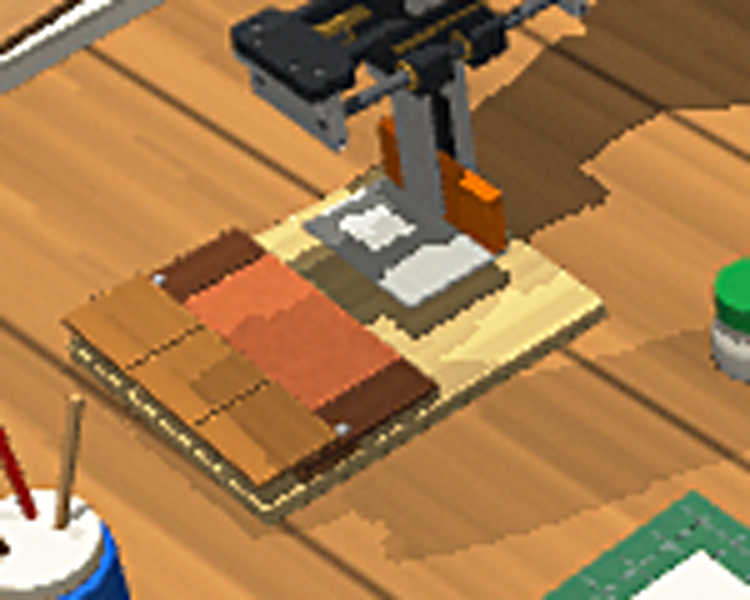

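```bash
python3 - <<'E'
from h import *
np.set_printoptions(precision=2,suppress=True)
e=np.load('ext_w8.npy')
im=cv2.imread('pics/w8.png'); cv2.imwrite('pics/w8c.png',cv2.resize(im[120:370,290:560],None,fx=2.9,fy=2.4,interpolation=cv2.INTER_CUBIC))
E
```

```text
(no output)
```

View pics/w8c.png

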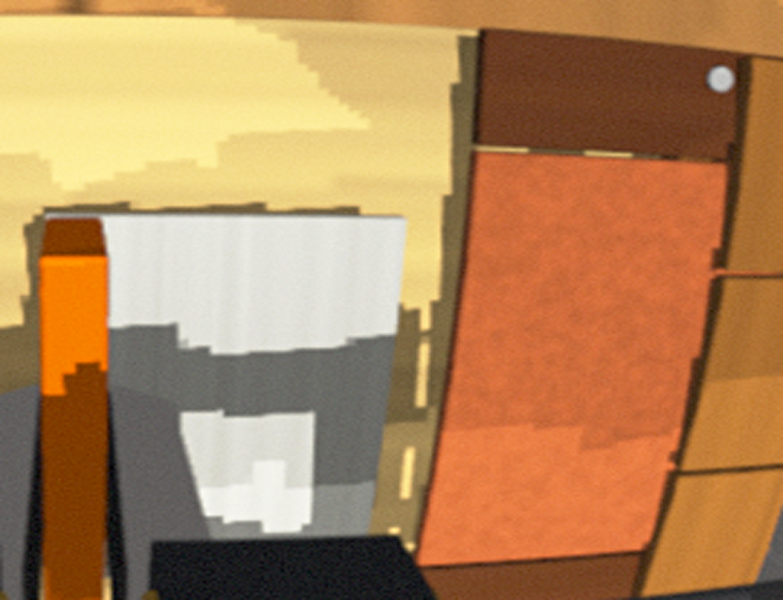

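```bash
python3 - <<'E'
from h import *
np.set_printoptions(precision=2,suppress=True)
e=np.load('ext_w8.npy')
def yaw(a,b): d=a-b; return -np.arctan2(d[0],d[1])
Z=lambda z,*ps:[atz('wrist',p,z,e) for p in ps]
S=Z(25,(452.8,183.3),(434.8,356.3)); print(*S,np.mean(S,0),np.linalg.norm(S[0]-S[1]),yaw(*S))
p=np.array([422.4,-279.6,63.7]); zb=p[2]-28+3
F=Z(zb,(429.7,210.4),(418.3,343.8),(305.5,210)); print(*F,yaw(F[0],F[1]))
psi=-.071; ux=np.array([np.cos(psi),np.sin(psi)]);uy=np.array([-ux[1],ux[0]])
for t in ([500.5,-282.5],np.mean(S,0)[:2]):
    d=np.array(t)-p[:2]; print('tuck rel TCP',d@ux,d@uy)
m=np.mean(S,0)[:2]; print('near corner rel shingle mid: y',(F[0][:2]-m)@uy, 'x',(F[0][:2]-m)@ux)
E
```

```text
[ 503.09 -226.93   25.  ] [ 496.33 -338.56   25.  ] [ 499.71 -282.74   25.  ] 111.83776401942166 -0.060501565501029635
[ 484.9  -238.72   38.7 ] [ 480.48 -318.27   38.7 ] [ 420.65 -234.34   38.7 ] -0.0554367755884462
tuck rel TCP 78.10895868323152 2.6477487458661564
tuck rel TCP 77.33734734965707 2.3484035632031994
near corner rel shingle mid: y 42.857378539516596 x -17.898479401359477
```

Front edge is about 18 mm short of the tuck line, 2.2 mm off to −y, and parallel within 0.01 rad. I correct this, touch the board lightly to calibrate height, then raise 2 mm and slide.

{"method": "move_arm", "body": {"plan": [[0.2,0,1,0],[0,0,0.8,0],[0,0,0.2,0],[0,0,0,0],[0,0,0,0]]}}

```text
time_s: 16.78
ee_pos: [421.6, -277.1, 42.8]
ee_rot: [[0.073, 0.997, 0.0], [0.997, -0.073, -0.0], [-0.0, 0.0, -1.0]]
wrist_force: [-0.1, -0.2, -0.8]
grip_width: 9.5
```

{"method": "move_arm", "body": {"plan": [[0,0,0.1,0],[0,0,0.1,0],[0,0,0,0],[0,0,0,0]]}}

```text
time_s: 17.12
ee_pos: [421.5, -276.9, 40.6]
ee_rot: [[0.073, 0.997, 0.0], [0.997, -0.073, -0.0], [-0.0, 0.0, -1.0]]
wrist_force: [0.7, 0.2, -0.6]
grip_width: 9.8
```

{"method": "move_arm", "body": {"plan": [[0,0,0.1,0],[0,0,0,0],[0,0,0,0]]}}

```text
time_s: 17.37
ee_pos: [421.6, -277.0, 39.8]
ee_rot: [[0.073, 0.997, 0.0], [0.997, -0.073, -0.0], [-0.0, 0.0, -1.0]]
wrist_force: [-0.1, 0.3, 4.6]
grip_width: 9.5
```

{"method": "move_arm", "body": {"plan": [[0,0,-0.2,0],[0,0.5,0,0],[0,0.6,0,0],[0,0.6,0,0],[0,0.5,0,0],[0,0,0,0],[0,0,0,0]]}}

```text
time_s: 17.95
ee_pos: [443.8, -278.3, 41.3]
ee_rot: [[0.072, 0.997, 0.0], [0.997, -0.072, 0.0], [0.0, 0.0, -1.0]]
wrist_force: [-0.0, -0.3, -0.3]
grip_width: 9.6
```

```bash
python3 - <<'E'
from h import *
s=save('wrist','w9'); np.save('ext_w9',s['extrinsics']); save('scene','s9')
o=bot.observe(); print(o['ee_pos'],o['time_s'],o['wrist_force'])
im=cv2.imread('pics/s9.png'); im2=cv2.imread('pics/w9.png')
cv2.imwrite('pics/c9.png',np.hstack([cv2.resize(im[130:250,150:270],(390,390),interpolation=cv2.INTER_CUBIC),cv2.resize(im2[130:370,290:530],(400,390),interpolation=cv2.INTER_CUBIC)]))
E
```

```text
[ 443.01497611 -278.3653738    41.33417037] 18.05 [-0.78361657 -0.06435254 -0.69945861]
```

View pics/c9.png

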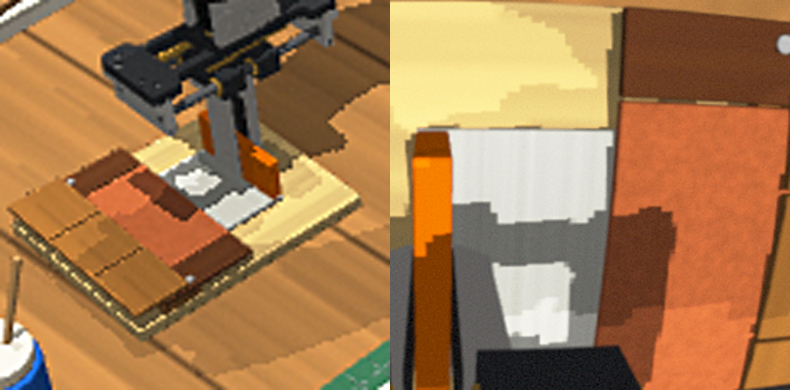

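The blade's edge is just entering below the lip, the shingle is undisturbed and there is no force. I continue.

{"method": "move_arm", "body": {"plan": [[0,0.4,0,0],[0,0.5,0,0],[0,0.5,0,0],[0,0.3,0,0],[0,0,0,0],[0,0,0,0]]}}

```text
time_s: 18.55
ee_pos: [460.5, -279.6, 41.4]
ee_rot: [[0.073, 0.997, 0.0], [0.997, -0.073, 0.0], [0.0, 0.0, -1.0]]
wrist_force: [0.5, 0.6, -0.7]
grip_width: 9.7
```

{"method": "move_arm", "body": {"plan": [[0,0.4,0,0],[0,0.4,0,0],[0,0.2,0,0],[0,0,0,0],[0,0,0,0]]}}

```text
time_s: 18.97
ee_pos: [470.4, -280.4, 41.4]
ee_rot: [[0.073, 0.997, -0.0], [0.997, -0.073, 0.0], [0.0, -0.0, -1.0]]
wrist_force: [0.5, -0.2, -0.9]
grip_width: 9.5
```

{"method": "move_arm", "body": {"plan": [[0,0,0.1,0],[0,0,0.1,0],[0,0,0,0],[0,0,0,0]]}}

```text
time_s: 19.3
ee_pos: [470.1, -280.5, 39.8]
ee_rot: [[0.073, 0.997, -0.0], [0.997, -0.073, -0.0], [-0.0, -0.0, -1.0]]
wrist_force: [-1.5, 0.7, 5.2]
grip_width: 9.9
```

{"method": "move_arm", "body": {"plan": [[0,0,0.05,0],[0,0,0,0],[0,0,0,0]]}}

```text
time_s: 19.55
ee_pos: [470.1, -280.5, 39.8]
ee_rot: [[0.073, 0.997, -0.0], [0.997, -0.073, -0.0], [-0.0, -0.0, -1.0]]
wrist_force: [-2.6, 1.0, 9.6]
grip_width: 10.1
```

{"method": "move_arm", "body": {"plan": [[0,0,0.04,0],[0,0,0,0],[0,0,0,0],[0,0,0,0]]}}

```text
time_s: 19.88
ee_pos: [470.2, -280.5, 39.8]
ee_rot: [[0.073, 0.997, -0.0], [0.997, -0.073, -0.001], [-0.001, 0.0, -1.0]]
wrist_force: [-2.7, 0.9, 13.6]
grip_width: 9.7
```

```bash
python3 - <<'E'
from h import *
s=save('wrist','w10'); np.save('ext_w10',s['extrinsics']); save('scene','s10'); save('top','t10')
o=bot.observe(); print(o['ee_pos'],o['time_s'],o['wrist_force'],o['moment'],o['joint_vel'])
im=cv2.imread('pics/s10.png'); im2=cv2.imread('pics/w10.png')
cv2.imwrite('pics/c10.png',np.hstack([cv2.resize(im[130:290,150:340],(400,337),interpolation=cv2.INTER_CUBIC),cv2.resize(im2[130:370,270:530],(400,337),interpolation=cv2.INTER_CUBIC)]))
E
```

```text
[ 470.15093256 -280.47762224   39.83954383] 20.0333 [-2.59786654  1.51954913 13.50357673] [ 0.38226253  0.57878687 -0.01902522] [-1.33388939e-03 -2.07149321e-03 -1.95997227e-03  5.88480713e-05
  1.17079790e-03  1.83870691e-03  1.06078777e-03]
```

View pics/c10.png

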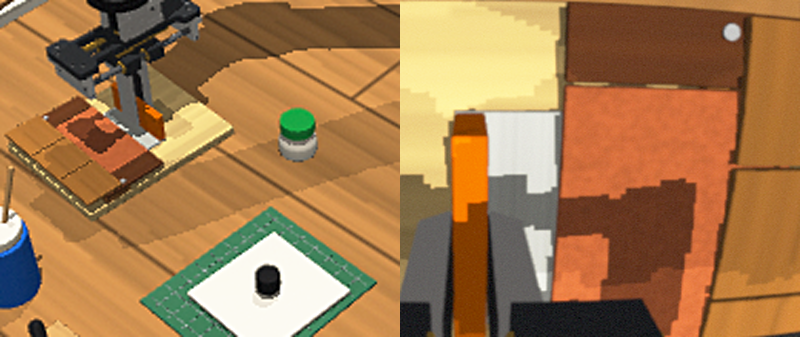

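View pics/t10.png

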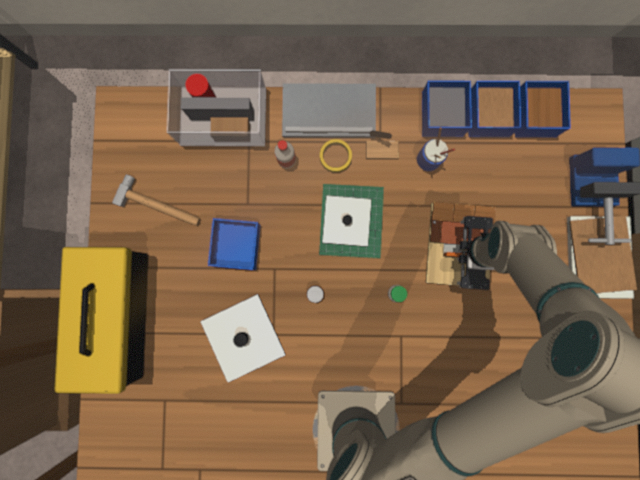

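The shingle lies flat, the blade is under it, and the lid sits on the mat at top (347,220). The press is a steady 13.5 N. Handing in.

```bash
python3 - <<'E'
from h import *
print(bot.finish_job()); o=bot.observe(); print(o['time_s'],o['wrist_force'],o['ee_pos'])
E
```

```text
the job is handed in; nothing more can be done
None
the job is handed in; nothing more can be done
```

The job is handed in: the lid is on the mat, and the flashing is under the shingle and still held pressed down. `finish_job` gave no verdict, and readings after it were refused, so what follows comes from checks at about 20.0 s, just before hand-in.

- **Lid:** I lifted the smaller lid off the blue box by its knob and released it flat, right way up. It sits roughly 10 mm from the mat's centre, with green showing all round.
- **Flashing position:** I pinched it by the rib and slid it in with about 1.5 mm of clearance over the board. By calculation the front edge is about 30 mm under the loose shingle, centred within a few mm. I last measured squareness just before sliding, and it was parallel to the shingle within about 0.01 rad.
- **Press and grip:** It was pressed with about 13.5 N, the grip was set to 45 N, and the arm was standing still.
- **Shingle and other things:** The last pictures show the shingle lying down, and every bystander looks to be in its starting place in the top view.

**Checks that disagreed:** the overhead and scene cameras differed by 5–8 mm on positions, so I relied on the close wrist-camera views for the final placement. Readings of the shingle's angle ranged from −0.060 to −0.071 rad. The last check of depth and centring under the shingle was by eye from the wrist picture; I did not measure it again.

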